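Lower the glazed showcase lid shut

TASK

The glazed lid of the wooden showcase stands open, leaning back. Tip it forward over its balance with a finger, catch it on the finger as it falls and lower it gently until it is fully shut: it must not drop onto the case. Do not pinch the lid, drag the case or disturb the exhibits and desk things, and finish clear of everything.

Things in the scene. Friction and masses are not known exactly. Their poses are not given: they have to be found in the camera images.
- case: Table-top showcase of dark wood, loose on the desk, 4 kg: an open box 180 mm deep (its x), 280 mm wide (its y) and 75 mm high with 12 mm walls and a 12 mm floor lined in blue. Origin at the centre of its underside; its x axis points from its front to its back (hinge side), y along the hinges, z up. It stands sideways to the robot: its front faces roughly to the robot's right (-y), its hinge side to the left.
- case_lid (a joint): The lid's angle in rad: 0 is shut (level on the walls), 1.72 fully open against its stop, leaning 8 degrees back beyond upright. The balance is near 1.5; a little below that the lid (0.5 to 0.7 kg) falls by itself. A worn damper in the hinge slows it: about 1.5 to 2 s from just past the balance to shut, but it still bangs at some 1.5 rad/s if let go, and gives no help in the last few millimetres.
- lid_nose (a point): Middle of the lower front edge of the lid, opposite the hinge; moves with the lid. The lid is a dark wooden frame (rails 34 mm wide, 14 mm thick, edges rounded 3 mm) round a glass pane, 198 mm from hinge to front edge and 284 mm wide. Shut, its front rail overhangs the case's front wall by 18 mm, 75 mm above the desk, with a flat underside a finger can carry. The point's axes turn with the lid: x to the hinge, z out of the lid's outer face.
- lid_hinge (a point): Middle of the hinge line, at the back top edge of the case, 90 mm behind the case's centre and 75 mm above the desk; lies in the plane of the lid's underside.
- medal: Brass medal, loose disc 42 mm across and 6 mm thick, lying on the lining inside the case. Origin under its centre. To be left alone.
- seal: Copper hand seal, 26 mm across and 41 mm tall, standing loose on the lining inside the case. Origin under its centre. To be left alone.
- stamp: Self-inking stamp, black with a red handle, 42 x 62 x 84 mm, standing near the case. Origin under its centre. Bystander.
- ink: Amber jar with black cap, 48 mm across and 75 mm high, near the case. Origin under its centre. Bystander.
- tape: Grey tape dispenser, 135 x 48 x 78 mm, near the case. Origin under its centre, x along its length. Bystander.
- stapler: Blue and dark grey stapler, 130 x 36 x 56 mm, near the case. Origin under its centre, x along its length. Bystander.
- lens: Round magnifier lying flat, lens 72 mm across and 10 mm thick, black handle out to 143 mm along its -x. Origin under the lens centre. Bystander.
- penpot: White pen pot with three pens, 74 mm across, 95 mm high (pens to 144 mm). Origin under its centre. Bystander.

How it is judged:
On the way, in this order (a step that is already met when the one before it is completed fails the run):
1. the lid has been tipped forward past its balance (value of joint case_lid below 1.3 rad), for 0.02 s.
2. the lid, part way down, is carried by a finger instead of falling (value of joint case_lid between 0.08 and 0.9 rad and velocity of joint case_lid above -0.7 rad/s and contact force between the fingers and case above 0.3 N), for 0.1 s.
At the end, for the whole second after the job is handed in: The lid is fully shut (within 0.015 rad, about 3 mm at its front edge) and at rest, the case within 15 mm of where it stood, the exhibits on the lining within 25 mm and the desk things within 20 mm of where they stood (value of joint case_lid below 0.015 rad and velocity of joint case_lid between -0.05 and 0.05 rad/s and distance of case from where it was at the start of the episode below 0.015 m and height (world z) of case below 0.004 m and linear speed of case below 0.02 m/s and distance of each of stamp, ink, tape, stapler, lens, penpot from where it was at the start of the episode below 0.02 m and z of each of medal, seal in the frame of case below 0.02 m and distance of each of medal, seal from where it was at the start of the episode below 0.025 m); the robot touches nothing.
It fails at once if the lid came down onto the case with a bang (faster than 0.8 rad/s, 0.16 m/s at its front edge, in the last 12 mm) (value of joint case_lid below 0.06 rad and velocity of joint case_lid below -0.8 rad/s).
It fails at once if the lid or case was pinched or forced (more than 25 N from the fingers) (contact force between the fingers and case above 25 N).
It fails at once if the case was dragged or lifted (distance of case from where it was at the start of the episode above 0.015 m or height (world z) of case above 0.006 m).
It fails at once if an exhibit was touched (contact force between any of the fingers, the arm and medal above 0.3 N or contact force between any of the fingers, the arm and seal above 0.3 N).
It fails at once if a desk thing was shoved, lifted or knocked over (distance of any of stamp, ink, tape, stapler, lens, penpot from where it was at the start of the episode above 0.02 m or angle between any of stamp, ink, tape, stapler, lens, penpot's own z axis and vertical above 0.3 rad).
It also fails if it takes over 40 s, if anything falls off the work surface, if the arm or the gripper's body presses on something with over 40 N, if the wrist force passes 120 N, or if a joint passes its speed limit or range.

ROBOT

A 6-joint arm with a two-finger parallel gripper is mounted at the origin on the work surface. World frame = base frame: x ahead of the robot, y to its left, z up, the work surface at z = 0. Lengths are in m, angles in rad, forces in N, time in s.
With the tool pointing down it reaches from about 0.275 to 0.75 m from the base axis. Payload 10.2 kg.
Tool frame: the origin (TCP) lies on the centre line of the jaws, within the pads' length; the fingertips stand 8 mm ahead of it and the grasp point (between the pads) lies 11 mm behind it; z points along the fingers, x is the direction in which the jaws open and shut, and the axes are right-handed (so a half turn about z gives the same grasp; the last joint's range is limited). The gripper opens to 88 mm and grips with 3 to 60 N. Pads are 18 mm wide; open, the fingers measure 123 mm over their backs; the gripper's body (75 mm by 187 mm) begins 45 mm behind the grasp point.
Start: joints at [0.949, 0.313, 1.498, -0, 1.331, -0.223], TCP at [0.204, 0.484, 0.247] pointing down, gripper open.
Joint ranges: [-2.94, 2.94], [-0.97, 2.17], [0.19, 2.56], [-1.23, 4.37], [0.02, 3.11], [-2.88, 2.88]. Speed limits (rad/s): [2.39, 2.39, 3.01, 3.14, 3.14, 3.14].

INTERFACE

Orientations are given as [roll, pitch, yaw] about the fixed x, y, z axes, in that order (R = Rz(yaw) Ry(pitch) Rx(roll)).
In Python, from cell import r, eyes gives the robot as it stands.
- The arm moves only by the shell command python3 -m creep 'ROWS' [FORCE]. ROWS is JSON, a list of rows, each an object with "offset": the shift along the tool's x, y, z in cm, a list of three; "roll": the turn about the tool's z in rad; "hand": the opening, from 0 (shut) to 1 (fully open). A call has exactly 5 rows; each row shifts and turns the commanded pose from where the row before left it, along the tool's axes as they then stand; what a row does not reach is not made up. A row lasts 1/12 s, in which the tool goes at most 41.7 mm and 7.16 degrees, less where a joint would pass 70% of its speed; a pose out of reach is approached as far as the arm can. A call is refused whole if a number of a shift passes 4.17 or a number of a turn 0.125, either way. A call with a gripper value outside its range is refused whole. The fingers move at their own pace and stop on an object; FORCE is the grip in N (left out, the last holds). Time passes only in rows, so rows that do not move let the fingers close, or fill a call up. It gives the time, the measured TCP pose, the force and the opening at its end, in the units of the state.
- r.state(): the state, without advancing time (a new reading comes with each control period).
- eyes.capture(name): name is "scene" or "top" or "wrist"; returns a dict with "img" (420x560x3 uint8, red, green, blue), "intrinsics" (3x3 intrinsics, pixels), "eye" and "orientation" of the camera in the world. Camera axes: x right, y down, z forward; pixel columns grow to the right and rows downward; lengths in m; the calibration is good to about 2 mm. A picture is of the moment at which its call begins. There is no depth.
- r.sign_off(): hands the job in, once; it reports no verdict.
The state is a dict: "clock": time; "qpos": joint angles; "qvel": joint speeds; "joint_torque": joint torques, N m; "position": TCP position; "orientation": TCP orientation; "wrist_force": force on the tool from outside, world axes, zero at the start; "wrist_torque": the same for the moment, N m; "grip_width": opening from 0.0 (shut) to 1.0 (fully open).
Only numpy, scipy, OpenCV 4.12 (cv2) and the standard library are available. Lean on these libraries where they do the work, as an engineer would, in place of code of your own. Each camera call takes 0.05 s, during which the arm holds its last target.

## Working session

There is one attempt and no reset: what is moved stays moved. The work goes in short steps, Python scripts to look and compute and a shell command to move; the robot and the scene stay as the last step left them, time stands still between calls to the robot, and variables do not carry over. Pictures are saved under pics/ and viewed, and the job is handed in when it is done.

```bash
ls; mkdir -p pics
python3 - <<'E'
from cell import r,eyes
import cv2
print(r.state())
for n in ["scene","top","wrist"]:
    c=eyes.capture(n); cv2.imwrite(f"pics/{n}0.png",c["img"][:,:,::-1]); print(n,c["intrinsics"],c["eye"],c["orientation"])
E
```

```text
pics
{'clock': 0.0, 'qpos': array([ 9.48619945e-01,  3.13429843e-01,  1.49844195e+00, -4.45537862e-05,
        1.33097890e+00, -2.23373538e-01]), 'qvel': array([ 0.000583  , -0.00086565,  0.00114805, -0.00075029,  0.00024624,
       -0.00052744]), 'joint_torque': array([ 7.65488712e-04, -4.02207291e+01, -2.52267909e+01,  6.94274856e-02,
        3.52914515e-02, -1.22527340e-04]), 'position': array([0.20373185, 0.48360004, 0.24616954]), 'orientation': array([-3.14135616e+00,  1.23637176e-03,  1.17200424e+00]), 'wrist_force': array([-0.57407842, -0.82178659,  0.70877234]), 'wrist_torque': array([ 0.02633861,  0.01621173, -0.00963909]), 'grip_width': 1.0009139917364163}
scene [[525.13703026   0.         278.08278847]
 [  0.         525.13703026 206.25780233]
 [  0.           0.           1.        ]] [1.18738993 0.31646018 0.97160014] [-2.51932535 -0.00354694  2.0131095 ]
top [[529.05650692   0.         280.7974827 ]
 [  0.         529.05650692 207.79384314]
 [  0.           0.           1.        ]] [0.4371182  0.06298964 1.22147463] [-3.0195172  -0.00321126 -1.57328245]
wrist [[289.38245593   0.         272.00565102]
 [  0.         289.38245593 206.39377136]
 [  0.           0.           1.        ]] [0.12983787 0.51487259 0.38334275] [2.83151173e+00 6.42124958e-04 1.17082350e+00]
```

View pics/scene0.png

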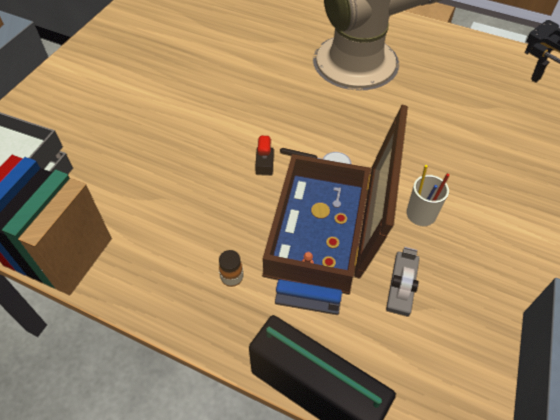

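View pics/top0.png

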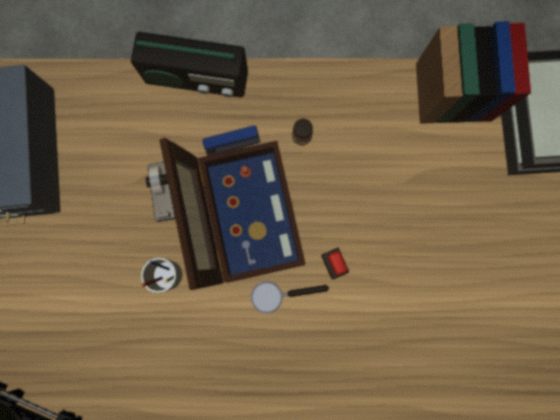

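View pics/wrist0.png

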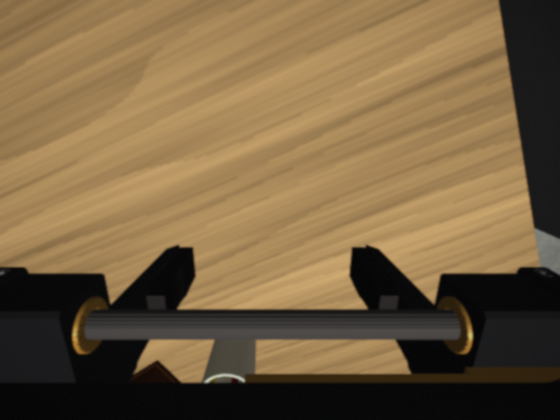

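The scene shows the case, about 15° off the robot axes, with its front facing -y. In the top picture the front rim runs from about (277,143) to (303,264), and the open lid is at columns 160-222.

```bash
cat > h.py <<'E'
import numpy as np,cv2
from scipy.spatial.transform import Rotation as R
from cell import r,eyes
def cap(n):
    c=eyes.capture(n); return c
def ray(c,uv):
    K=np.array(c["intrinsics"]); M=R.from_euler('xyz',c["orientation"]).as_matrix()
    d=M@np.linalg.inv(K)@np.array([uv[0],uv[1],1.]); return np.array(c["eye"]),d
def atz(c,uv,z):
    e,d=ray(c,uv); return e+d*(z-e[2])/d[2]
def proj(c,P):
    M=R.from_euler('xyz',c["orientation"]).as_matrix()
    p=(np.atleast_2d(P)-c["eye"])@M@np.array(c["intrinsics"]).T
    return p[:,:2]/p[:,2:]
def case2w(P,x,y,yaw):
    P=np.atleast_2d(P); c,s=np.cos(yaw),np.sin(yaw)
    return P@np.array([[c,s,0],[-s,c,0],[0,0,1]])+[x,y,0]
def lidpts(q,P):  # lid local: u distance from hinge to the front, v along y, w out of outer face
    P=np.atleast_2d(P); u,v,w=P.T
    return np.c_[.09-u*np.cos(q)+w*np.sin(q)*1, v, .075+u*np.sin(q)+w*np.cos(q)]
def overlay(c,x,y,yaw,q,f,box,k=4):
    im=c["img"][:,:,::-1].copy(); x0,y0,w,h=box
    im=cv2.resize(im[y0:y0+h,x0:x0+w],None,fx=k,fy=k,interpolation=cv2.INTER_CUBIC)
    def poly(P,col):
        p=((proj(c,case2w(P,x,y,yaw))-[x0,y0]+.5)*k).astype(int)
        cv2.polylines(im,[p],True,col,1)
    s=np.array([[-.09,-.14],[.09,-.14],[.09,.14],[-.09,.14]])
    for z,col in((.0,(255,255,0)),(.075,(0,255,0))): poly(np.c_[s,[z]*4],col)
    l=np.array([[0,-.142],[.198,-.142],[.198,.142],[0,.142]])
    for w,col in((0,(0,0,255)),(.014,(255,0,255))): poly(lidpts(q,np.c_[l,[w]*4]),col)
    cv2.imwrite(f,im)
E
python3 - <<'E'
from h import *
c=cap("top")
P=np.array([atz(c,p,.075) for p in [(277,143),(303,264)]]);print(P,np.linalg.norm(P[0]-P[1]))
d=P[0]-P[1]; d/=np.linalg.norm(d) # +x-ish direction along front; 
# case x axis (front->back) = +y-ish ; case y = z cross x
xa=np.array([-d[1],d[0],0]); m=P.mean(0); ctr=m+xa*.09; yaw=np.arctan2(xa[1],xa[0]); print(ctr,yaw)
overlay(c,ctr[0],ctr[1],yaw,1.72,"pics/o1.png",(140,120,190,150),4)
c=cap("scene"); overlay(c,ctr[0],ctr[1],yaw,1.72,"pics/o2.png",(230,100,190,150),4)
E
```

```text
[[0.72247656 0.06701585 0.075     ]
 [0.45560609 0.01140467 0.075     ]] 0.2726030998298383
[0.57068128 0.12731763 0.075     ] 1.776239023737911
```

View pics/o1.png

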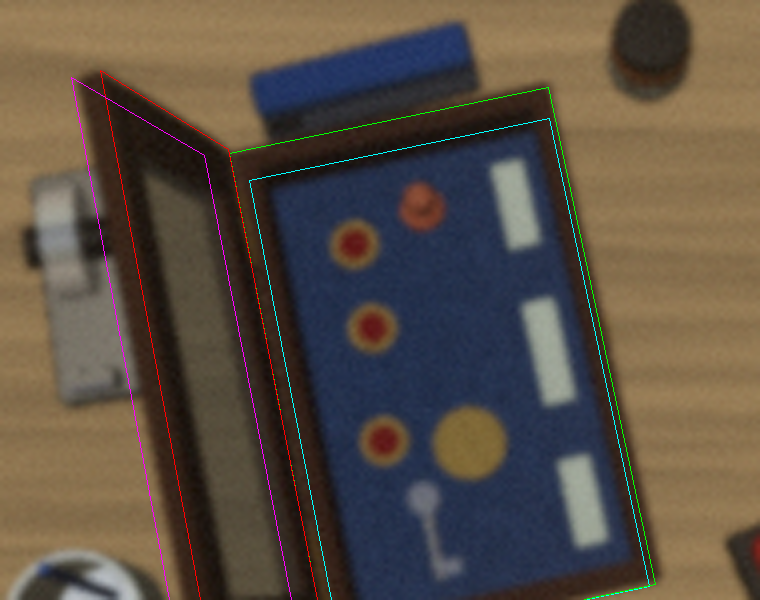

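View pics/o2.png

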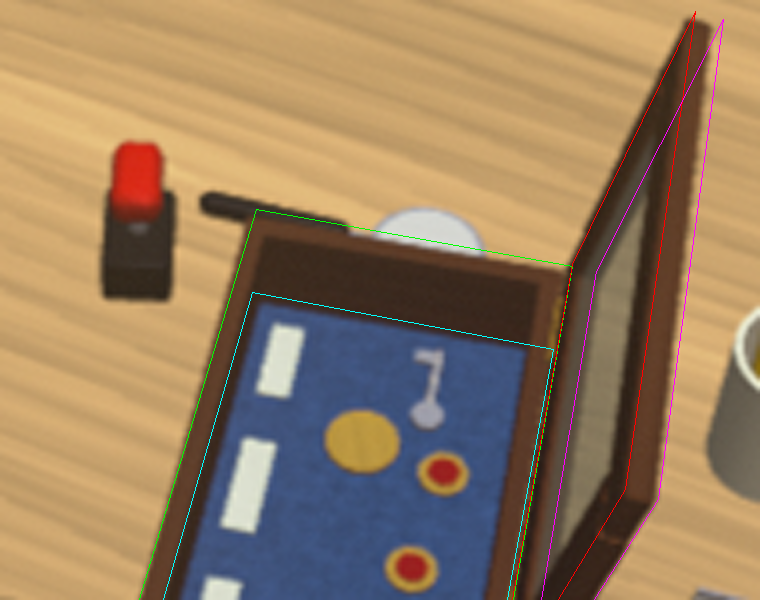

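```bash
cat > fit.py <<'E'
from h import *
from scipy.optimize import least_squares
t=cap("top"); s=cap("scene")
obs=[(t,(276.5,142.2),'r',(-.09,.14)),(t,(303.3,264.3),'r',(-.09,-.14)),(t,(197.5,159),'r',(.09,.14)),(s,(294.2,153.8),'r',(-.09,-.14)),(s,(372,167.3),'r',(.09,-.14)),
(t,(165,138),'l',.142),(s,(402.5,105.5),'l',-.142)]
def res(p):
    x,y,w,q=p;o=[]
    for c,uv,k,a in obs:
        P=[a[0],a[1],.075] if k=='r' else lidpts(q,[.198,a,0])[0]
        o+=list(proj(c,case2w(P,x,y,w))[0]-uv)
    return o
f=least_squares(res,[.57,.127,1.776,1.72]); print(f.x,np.round(f.fun,1))
x,y,w,q=f.x
overlay(t,x,y,w,q,"pics/o3.png",(140,120,190,175),4)
overlay(s,x,y,w,q,"pics/o4.png",(230,100,190,200),4)
E
python3 fit.py
```

```text
[ 0.57413639  0.12026961 -1.16539685  0.49914729] [-86.3  25.4 -63.7  21.2  67.9 -22.9  62.7   5.  -95.1 -10.9  19.9  18.3
 -43.   23. ]
```

```bash
sed -i "s/(-.09,.14)),(t/(-.09,-.14)),(t/; s/(303.3,264.3),'r',(-.09,-.14)/(303.3,264.3),'r',(-.09,.14)/; s/(197.5,159),'r',(.09,.14)/(197.5,159),'r',(.09,-.14)/; s/(294.2,153.8),'r',(-.09,-.14)/(294.2,153.8),'r',(-.09,.14)/; s/(372,167.3),'r',(.09,-.14)/(372,167.3),'r',(.09,.14)/; s/'l',.142/'l',A/; s/'l',-.142/'l',.142/; s/'l',A/'l',-.142/" fit.py; python3 fit.py
```

```text
[0.57174271 0.12748143 1.77692677 1.71945426] [ 0.  -1.3  0.   0.9 -0.7 -1.6 -0.8 -1.7  0.4 -0.7 -0.6 -1.5  0.6 -2.8]
```

View pics/o3.png

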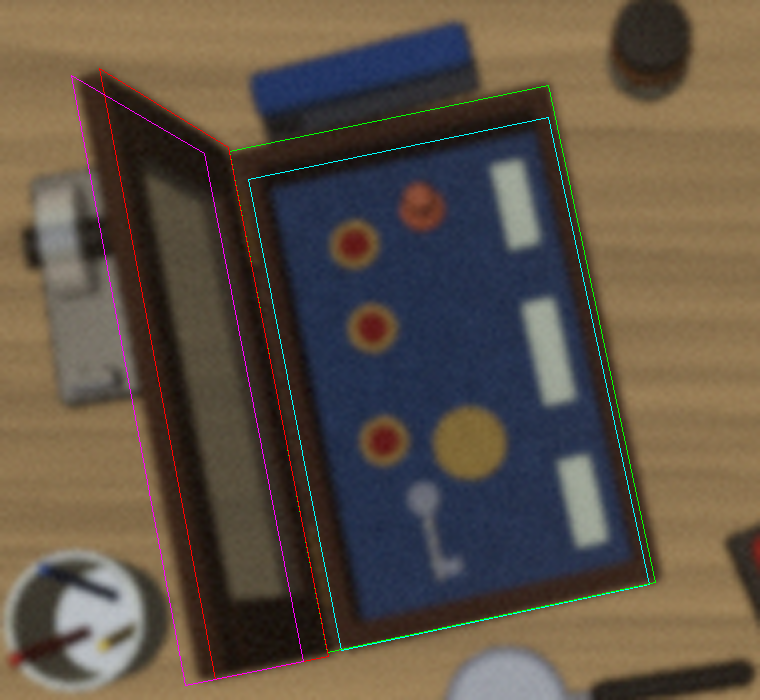

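View pics/o4.png

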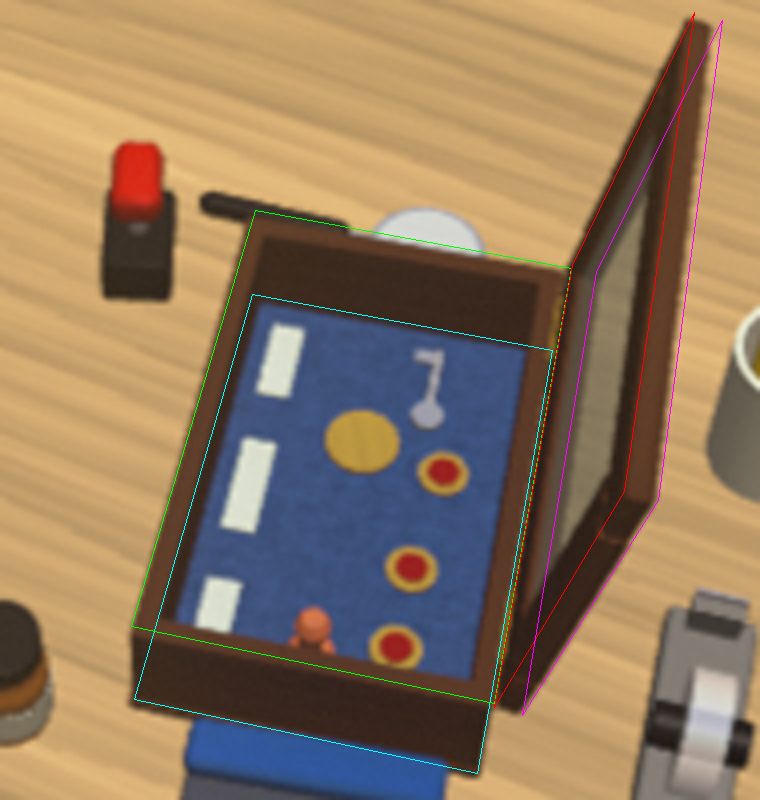

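The overlaid model matches to 2-3 mm: case at (0.571, 0.127), yaw 1.777, lid at 1.72. I'll turn the tool so that its +y points to the case front, and nearly close the fingers.

```bash
python3 -m creep '[{"offset":[0,0,0],"roll":0.12,"hand":0.1},{"offset":[0,0,0],"roll":0.12,"hand":0.1},{"offset":[0,0,0],"roll":0.12,"hand":0.1},{"offset":[0,0,0],"roll":0.12,"hand":0.1},{"offset":[0,0,0],"roll":0.12,"hand":0.1}]' 10
python3 -m creep '[{"offset":[0,0,0],"roll":0.12,"hand":0.1},{"offset":[0,0,0],"roll":0.12,"hand":0.1},{"offset":[0,0,0],"roll":0.12,"hand":0.1},{"offset":[0,0,0],"roll":0.006,"hand":0.1},{"offset":[0,0,0],"roll":0,"hand":0.1}]' 10
cat > pose.py <<'E'
from h import *
C=np.array([.571,.1275]);f=np.array([.2047,-.9788]);hh=np.array([.9788,.2047])
def info():
    s=r.state();d=s["position"][:2]-C
    F=s["wrist_force"]
    print("t %.2f casex %.4f h %.4f z %.4f yaw %.4f rp %.3f %.3f | Ff %.2f Fh %.2f Fz %.2f w %.2f"%(s["clock"],-d@f,d@hh,s["position"][2],s["orientation"][2],s["orientation"][0],s["orientation"][1],F[:2]@f,F[:2]@hh,F[2],s["grip_width"]))
info()
E
python3 pose.py
```

```text
clock: 0.87
position: [0.2039, 0.4838, 0.2467]
orientation: [3.142, 0.0, 0.566]
wrist_force: [-0.3, 1.2, -0.1]
grip_width: 0.644
clock: 1.28
position: [0.2039, 0.4838, 0.2467]
orientation: [3.142, 0.0, 0.209]
wrist_force: [0.3, 0.1, -0.0]
grip_width: 0.266
t 1.28 casex 0.4239 h -0.2864 z 0.2467 yaw 0.2091 rp 3.142 0.000 | Ff -0.04 Fh 0.27 Fz -0.04 w 0.27
```

```bash
python3 -m creep '[{"offset":[2.8,1.9,0],"roll":0,"hand":0.1},{"offset":[2.8,1.9,0],"roll":0,"hand":0.1},{"offset":[2.8,1.9,0],"roll":0,"hand":0.1},{"offset":[2.8,1.9,0],"roll":0,"hand":0.1},{"offset":[2.8,1.9,0],"roll":0,"hand":0.1}]' 
python3 -m creep '[{"offset":[2.8,2.5,0],"roll":0,"hand":0.1},{"offset":[2.8,2.5,0],"roll":0,"hand":0.1},{"offset":[2.8,2.5,0],"roll":0,"hand":0.1},{"offset":[2.8,2.5,0],"roll":0,"hand":0.1},{"offset":[2.8,2.5,0],"roll":0,"hand":0.1}]'
python3 - <<'E'
from pose import *
c=cap("scene");cv2.imwrite("pics/s2.png",cv2.resize(c["img"][60:270,230:510,::-1],None,fx=2.8,fy=2.8))
E
```

```text
clock: 1.7
position: [0.3617, 0.4186, 0.2468]
orientation: [-3.142, -0.0, 0.21]
wrist_force: [0.2, 0.9, 0.7]
grip_width: 0.101
clock: 2.12
position: [0.5244, 0.3245, 0.2468]
orientation: [-3.142, -0.0, 0.21]
wrist_force: [0.5, 0.7, -0.6]
grip_width: 0.099
t 2.12 casex 0.2023 h -0.0053 z 0.2468 yaw 0.2099 rp -3.142 -0.000 | Ff -0.55 Fh 0.67 Fz -0.61 w 0.10
```

View pics/s2.png

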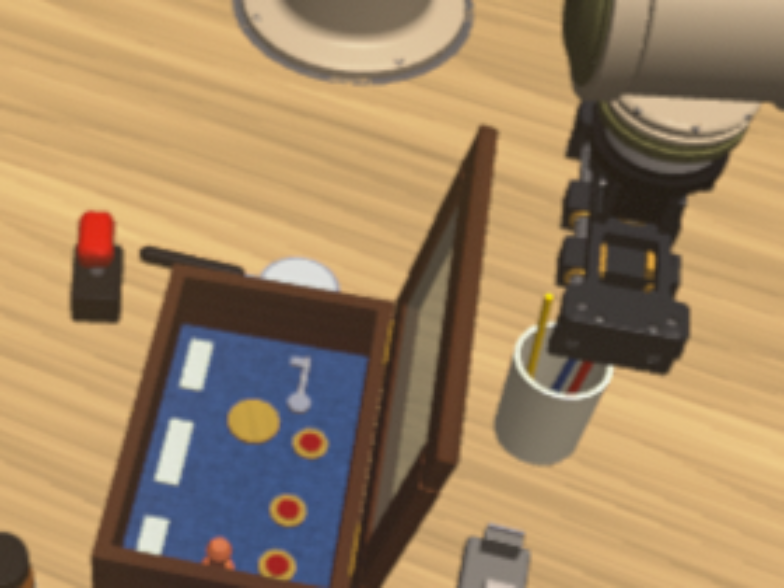

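```bash
python3 -m creep '[{"offset":[0,1.6,0],"roll":0,"hand":0.1},{"offset":[0,1.5,0],"roll":0,"hand":0.1},{"offset":[0,1.2,0],"roll":0,"hand":0.1},{"offset":[0,0.8,0],"roll":0,"hand":0.1},{"offset":[0,0.6,0],"roll":0,"hand":0.1}]' 
python3 -m creep '[{"offset":[0,0.7,0],"roll":0,"hand":0.1},{"offset":[0,0.8,0],"roll":0,"hand":0.1},{"offset":[0,0.8,0],"roll":0,"hand":0.1},{"offset":[0,0.8,0],"roll":0,"hand":0.1},{"offset":[0,0.7,0],"roll":0,"hand":0.1}]'
cat > look.py <<'E'
import sys
from pose import *
n=sys.argv[1]
c=cap("scene");cv2.imwrite(f"pics/{n}.png",cv2.resize(c["img"][60:290,220:500,::-1],None,fx=2.6,fy=2.6))
E
python3 look.py s3
```

```text
clock: 2.58
position: [0.5346, 0.2692, 0.247]
orientation: [-3.142, -0.0, 0.207]
wrist_force: [0.8, 0.1, 0.2]
grip_width: 0.102
clock: 3.0
position: [0.5425, 0.2321, 0.2468]
orientation: [-3.142, -0.0, 0.206]
wrist_force: [-0.2, 1.2, 1.2]
grip_width: 0.1
t 3.00 casex 0.1082 h -0.0065 z 0.2468 yaw 0.2062 rp -3.142 -0.000 | Ff -1.18 Fh 0.02 Fz 1.16 w 0.10
```

View pics/s3.png

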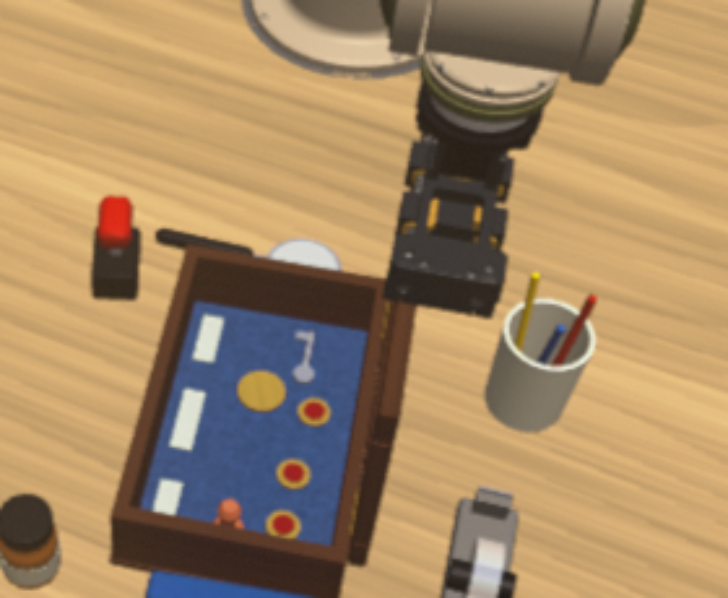

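The lid now stands about vertical (q ≈ 1.55) and is still behind the balance. I'll push on past it.

```bash
python3 -m creep '[{"offset":[0,0.6,0],"roll":0,"hand":0.1},{"offset":[0,0.6,0],"roll":0,"hand":0.1},{"offset":[0,0.6,0],"roll":0,"hand":0.1},{"offset":[0,0.5,0],"roll":0,"hand":0.1},{"offset":[0,0.3,0],"roll":0,"hand":0.1}]'
cat > q.py <<'E'
import sys
from pose import *
n=sys.argv[1]
c=cap("scene");x,y=C
overlay(c,.571,.1275,1.777,float(sys.argv[2]),f"pics/{n}.png",(210,60,200,150),4)
info()
E
python3 q.py s4 1.42
```

```text
clock: 3.47
position: [0.5478, 0.2065, 0.2465]
orientation: [3.141, 0.001, 0.206]
wrist_force: [0.1, -0.0, -0.4]
grip_width: 0.104
t 3.47 casex 0.0821 h -0.0065 z 0.2465 yaw 0.2056 rp 3.141 0.001 | Ff 0.06 Fh 0.07 Fz -0.43 w 0.10
t 3.52 casex 0.0818 h -0.0065 z 0.2466 yaw 0.2053 rp 3.141 0.000 | Ff -0.28 Fh -0.15 Fz -0.67 w 0.10
```

View pics/s4.png

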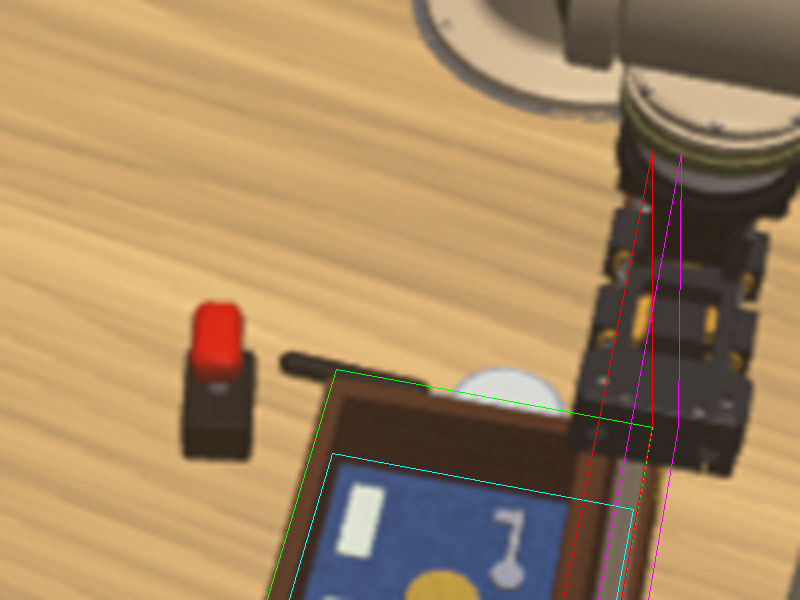

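The lid has tipped to about q ≈ 1.4 and the finger no longer feels load. Next I hop over the nose to its front side.

```bash
python3 -m creep '[{"offset":[0,-0.3,-4.0],"roll":0,"hand":0.1},{"offset":[0,1.8,-1.0],"roll":0,"hand":0.1},{"offset":[0,4,0],"roll":0,"hand":0.1},{"offset":[0,4,0],"roll":0,"hand":0.1},{"offset":[0,4,1],"roll":0,"hand":0.1}]' 
python3 q.py s5 1.25
```

```text
clock: 3.93
position: [0.5758, 0.0738, 0.2885]
orientation: [3.14, -0.003, 0.207]
wrist_force: [0.6, 0.2, -0.4]
grip_width: 0.099
t 3.93 casex -0.0536 h -0.0063 z 0.2885 yaw 0.2072 rp 3.140 -0.003 | Ff -0.06 Fh 0.65 Fz -0.37 w 0.10
t 3.98 casex -0.0602 h -0.0070 z 0.2849 yaw 0.2014 rp 3.139 0.002 | Ff 5.82 Fh -1.13 Fz -2.41 w 0.10
```

View pics/s5.png

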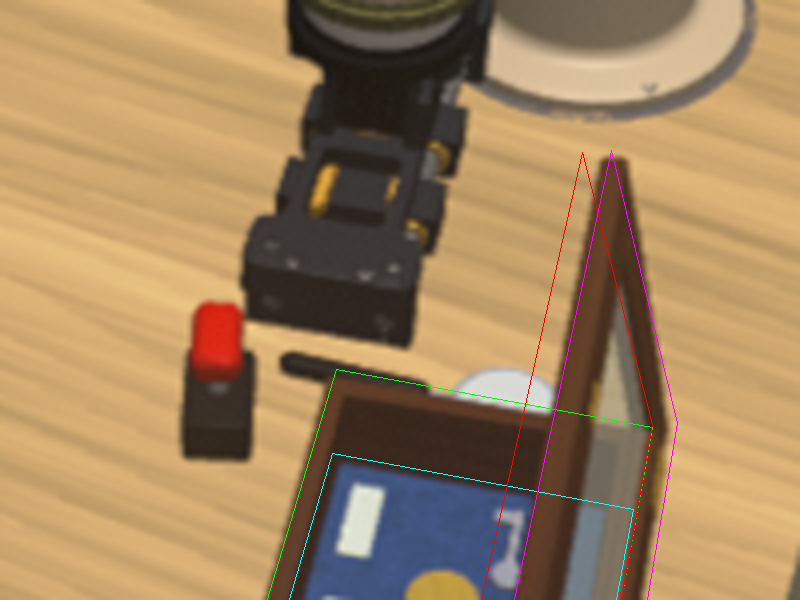

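```bash
python3 -m creep '[{"offset":[0,-0.4,2.2],"roll":0,"hand":0.1},{"offset":[0,-0.8,2.2],"roll":0,"hand":0.1},{"offset":[0,-0.8,1.6],"roll":0,"hand":0.1},{"offset":[0,0,0.6],"roll":0,"hand":0.1},{"offset":[0,0.2,0.2],"roll":0,"hand":0.1}]' 
python3 q.py s6 1.0
```

```text
clock: 4.4
position: [0.5713, 0.093, 0.2178]
orientation: [-3.141, 0.002, 0.207]
wrist_force: [-0.5, 1.1, 0.7]
grip_width: 0.097
t 4.40 casex -0.0338 h -0.0068 z 0.2178 yaw 0.2069 rp -3.141 0.002 | Ff -1.18 Fh -0.24 Fz 0.67 w 0.10
t 4.45 casex -0.0346 h -0.0065 z 0.2185 yaw 0.2063 rp 3.141 0.001 | Ff 0.09 Fh -0.12 Fz -0.65 w 0.10
```

View pics/s6.png

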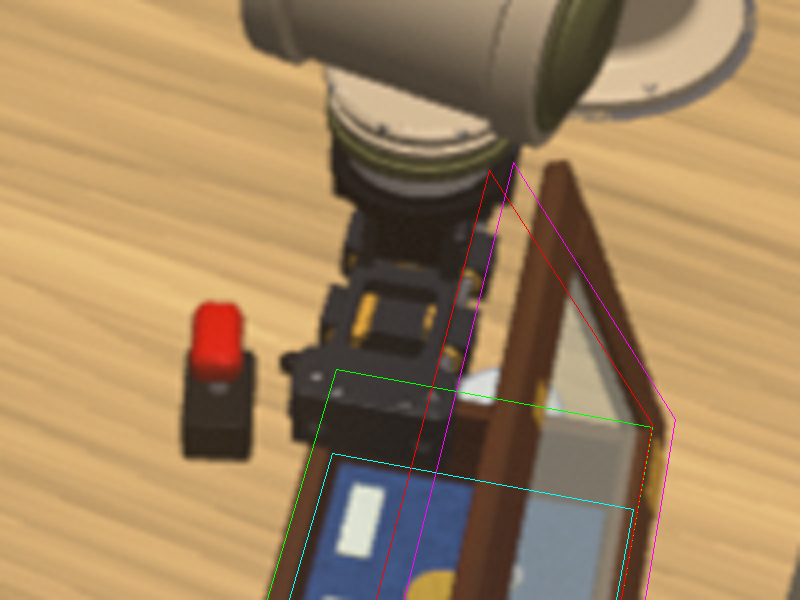

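The lid is at q ≈ 1.15, with its nose about 35 mm from the finger. I'll let it come onto the finger while the finger retreats slowly.

```bash
python3 -m creep '[{"offset":[0,0.2,0.4],"roll":0,"hand":0.1},{"offset":[0,0.3,0.4],"roll":0,"hand":0.1},{"offset":[0,0.4,0.4],"roll":0,"hand":0.1},{"offset":[0,0.3,0.4],"roll":0,"hand":0.1},{"offset":[0,0.2,0.3],"roll":0,"hand":0.1}]' 
python3 q.py s7 0.78
```

```text
clock: 4.87
position: [0.5746, 0.0784, 0.1993]
orientation: [3.142, 0.0, 0.205]
wrist_force: [-0.5, -0.2, -0.5]
grip_width: 0.1
t 4.87 casex -0.0488 h -0.0065 z 0.1993 yaw 0.2054 rp 3.142 0.000 | Ff 0.12 Fh -0.56 Fz -0.47 w 0.10
t 4.92 casex -0.0490 h -0.0067 z 0.1987 yaw 0.2053 rp -3.142 0.001 | Ff 2.29 Fh 0.38 Fz -1.21 w 0.10
```

View pics/s7.png

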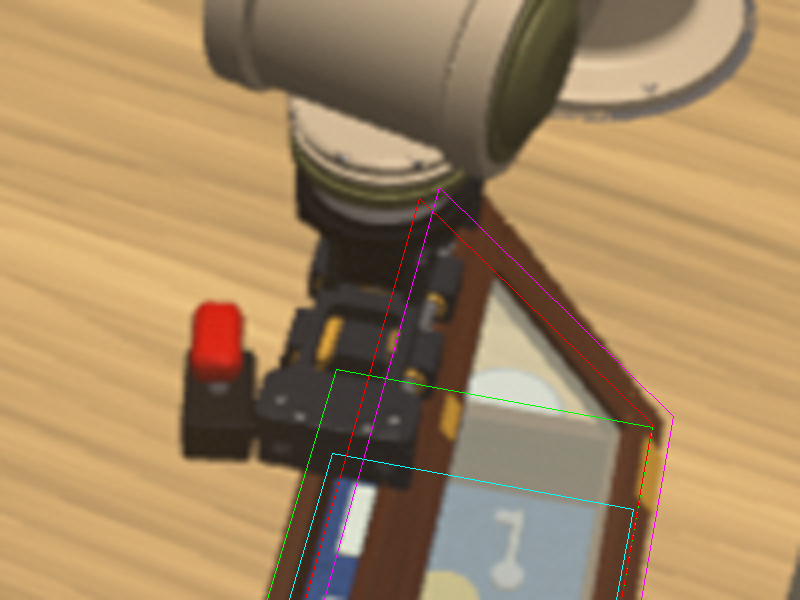

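```bash
python3 -m creep '[{"offset":[0,0.1,0.1],"roll":0,"hand":0.1},{"offset":[0,0.2,0.1],"roll":0,"hand":0.1},{"offset":[0,0.3,0.2],"roll":0,"hand":0.1},{"offset":[0,0.3,0.2],"roll":0,"hand":0.1},{"offset":[0,0.3,0.2],"roll":0,"hand":0.1}]' 
python3 q.py s8 0.75
```

```text
clock: 5.33
position: [0.577, 0.067, 0.1916]
orientation: [3.141, -0.0, 0.206]
wrist_force: [0.5, -1.2, -0.5]
grip_width: 0.1
t 5.33 casex -0.0605 h -0.0065 z 0.1916 yaw 0.2060 rp 3.141 -0.000 | Ff 1.28 Fh 0.26 Fz -0.48 w 0.10
t 5.38 casex -0.0610 h -0.0066 z 0.1911 yaw 0.2056 rp 3.141 0.000 | Ff 2.04 Fh 0.88 Fz -1.71 w 0.10
```

View pics/s8.png

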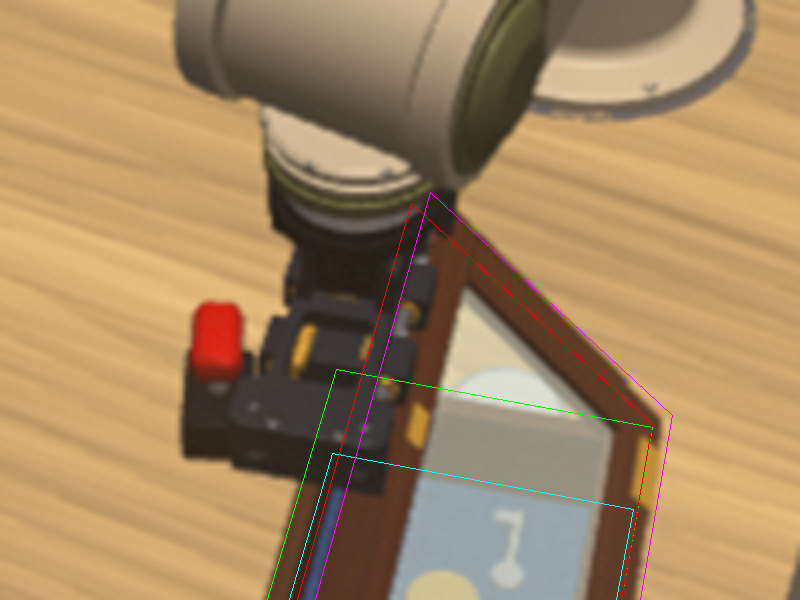

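The finger is carrying the lid at q ≈ 0.78 with about 2 N. I lower it along the nose's arc.

```bash
python3 -m creep '[{"offset":[0,0.25,0.25],"roll":0,"hand":0.1},{"offset":[0,0.3,0.3],"roll":0,"hand":0.1},{"offset":[0,0.3,0.35],"roll":0,"hand":0.1},{"offset":[0,0.3,0.35],"roll":0,"hand":0.1},{"offset":[0,0.3,0.35],"roll":0,"hand":0.1}]'; python3 pose.py
python3 -m creep '[{"offset":[0,0.25,0.4],"roll":0,"hand":0.1},{"offset":[0,0.25,0.4],"roll":0,"hand":0.1},{"offset":[0,0.2,0.35],"roll":0,"hand":0.1},{"offset":[0,0.2,0.35],"roll":0,"hand":0.1},{"offset":[0,0.2,0.35],"roll":0,"hand":0.1}]' 
python3 q.py s9 0.55
```

```text
clock: 5.8
position: [0.5802, 0.0526, 0.1755]
orientation: [3.141, -0.001, 0.206]
wrist_force: [1.6, -2.7, 0.7]
grip_width: 0.099
t 5.80 casex -0.0752 h -0.0064 z 0.1755 yaw 0.2059 rp 3.141 -0.001 | Ff 2.97 Fh 1.00 Fz 0.73 w 0.10
clock: 6.22
position: [0.5831, 0.0404, 0.158]
orientation: [3.138, -0.002, 0.206]
wrist_force: [1.1, -13.6, 7.1]
grip_width: 0.098
t 6.22 casex -0.0878 h -0.0060 z 0.1580 yaw 0.2056 rp 3.138 -0.002 | Ff 13.50 Fh -1.73 Fz 7.12 w 0.10
t 6.27 casex -0.0882 h -0.0061 z 0.1573 yaw 0.2052 rp 3.138 -0.002 | Ff 13.14 Fh -0.26 Fz 5.73 w 0.10
```

View pics/s9.png

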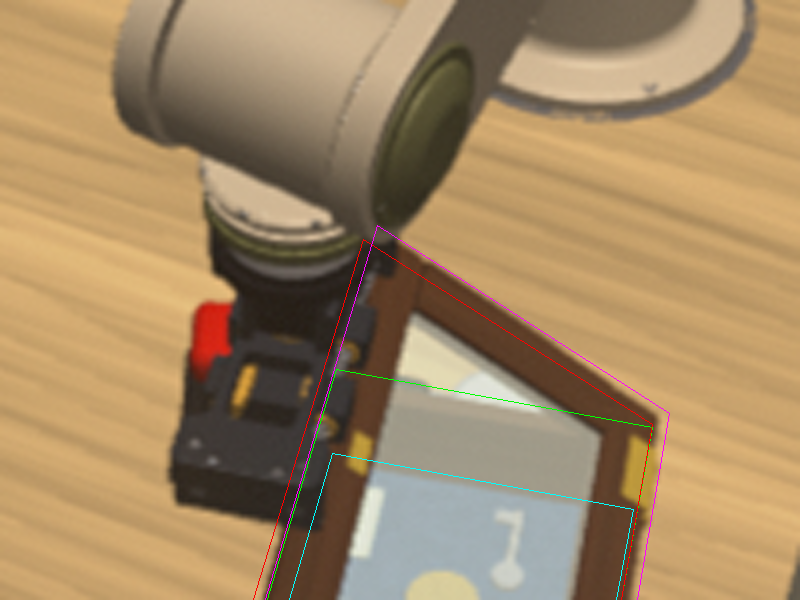

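Reading: Ff is 13 N with an upward reaction, so the finger is forcing the lid slightly inside its arc. The image shows q ≈ 0.58. I'll ease off outward.

```bash
python3 -m creep '[{"offset":[0,0.1,0],"roll":0,"hand":0.1},{"offset":[0,0.1,0],"roll":0,"hand":0.1},{"offset":[0,0,0],"roll":0,"hand":0.1},{"offset":[0,0,0],"roll":0,"hand":0.1},{"offset":[0,0,0],"roll":0,"hand":0.1}]'; python3 pose.py
```

```text
clock: 6.68
position: [0.5831, 0.0396, 0.1574]
orientation: [3.14, -0.001, 0.206]
wrist_force: [2.9, -5.7, 0.8]
grip_width: 0.097
t 6.68 casex -0.0885 h -0.0061 z 0.1574 yaw 0.2057 rp 3.140 -0.001 | Ff 6.20 Fh 1.64 Fz 0.80 w 0.10
```

```bash
python3 -m creep '[{"offset":[0,0.25,0.3],"roll":0,"hand":0.1},{"offset":[0,0.25,0.35],"roll":0,"hand":0.1},{"offset":[0,0.2,0.35],"roll":0,"hand":0.1},{"offset":[0,0.2,0.35],"roll":0,"hand":0.1},{"offset":[0,0.2,0.35],"roll":0,"hand":0.1}]'; python3 q.py s10 0.46
```

```text
clock: 7.1
position: [0.5852, 0.0292, 0.1397]
orientation: [3.141, -0.001, 0.206]
wrist_force: [5.3, -2.6, -0.7]
grip_width: 0.101
t 7.10 casex -0.0991 h -0.0062 z 0.1397 yaw 0.2058 rp 3.141 -0.001 | Ff 3.63 Fh 4.69 Fz -0.74 w 0.10
t 7.15 casex -0.0993 h -0.0064 z 0.1390 yaw 0.2056 rp 3.141 -0.000 | Ff 5.38 Fh 5.14 Fz 0.42 w 0.10
```

View pics/s10.png

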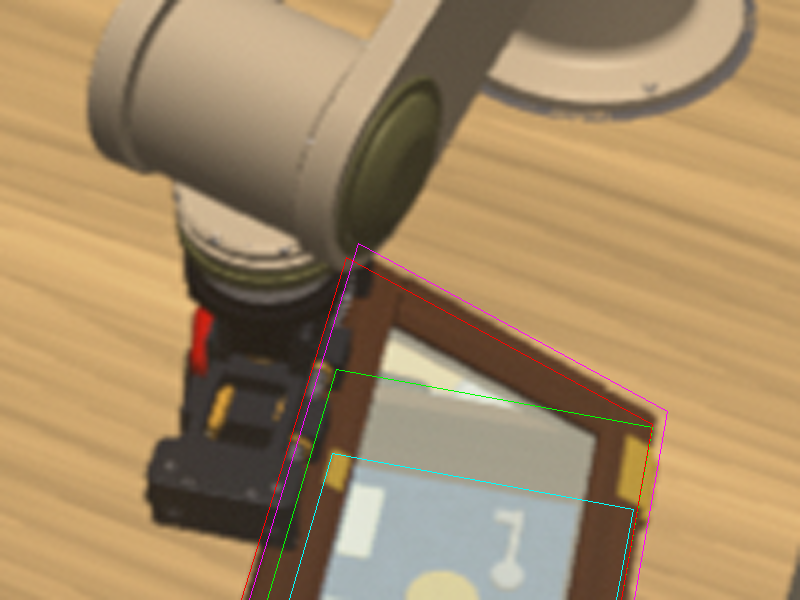

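```bash
python3 -m creep '[{"offset":[0.03,0.18,0.3],"roll":0,"hand":0.1},{"offset":[0.03,0.18,0.35],"roll":0,"hand":0.1},{"offset":[0.03,0.16,0.35],"roll":0,"hand":0.1},{"offset":[0.03,0.15,0.35],"roll":0,"hand":0.1},{"offset":[0,0.14,0.35],"roll":0,"hand":0.1}]'; python3 q.py s11 0.35
```

```text
clock: 7.57
position: [0.5873, 0.0216, 0.1225]
orientation: [-3.141, 0.002, 0.206]
wrist_force: [-1.8, -5.5, -0.5]
grip_width: 0.101
t 7.57 casex -0.1070 h -0.0058 z 0.1225 yaw 0.2061 rp -3.141 0.002 | Ff 5.01 Fh -2.86 Fz -0.52 w 0.10
t 7.62 casex -0.1072 h -0.0059 z 0.1218 yaw 0.2058 rp -3.141 0.002 | Ff 6.08 Fh -0.32 Fz -0.72 w 0.11
```

View pics/s11.png

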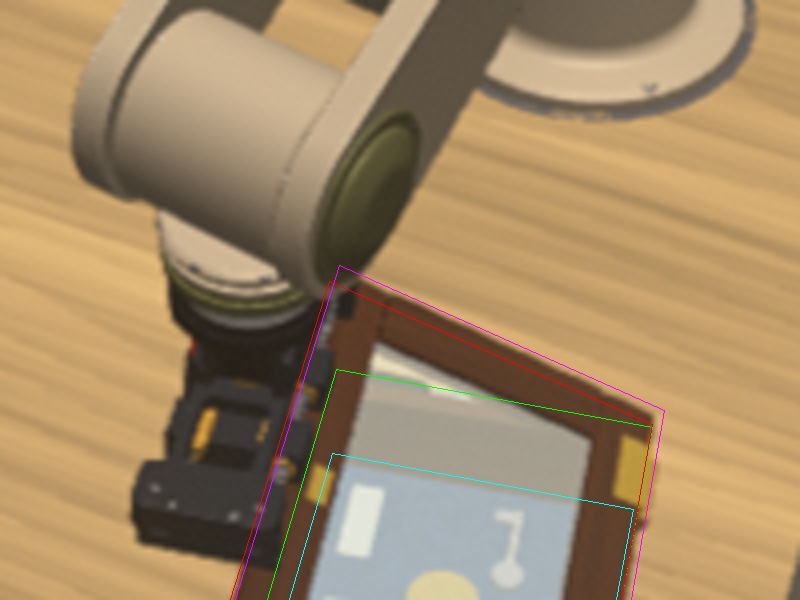

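```bash
python3 -m creep '[{"offset":[0,0.13,0.3],"roll":0,"hand":0.1},{"offset":[0,0.12,0.35],"roll":0,"hand":0.1},{"offset":[0,0.11,0.35],"roll":0,"hand":0.1},{"offset":[0,0.1,0.35],"roll":0,"hand":0.1},{"offset":[0,0.09,0.35],"roll":0,"hand":0.1}]'; python3 q.py s12 0.27
```

```text
clock: 8.03
position: [0.5886, 0.0159, 0.1057]
orientation: [3.141, 0.001, 0.206]
wrist_force: [-1.9, -8.0, 0.2]
grip_width: 0.103
t 8.03 casex -0.1128 h -0.0056 z 0.1057 yaw 0.2061 rp 3.141 0.001 | Ff 7.49 Fh -3.51 Fz 0.23 w 0.10
t 8.08 casex -0.1130 h -0.0058 z 0.1051 yaw 0.2059 rp 3.141 0.001 | Ff 8.46 Fh -0.84 Fz -0.88 w 0.10
```

View pics/s12.png

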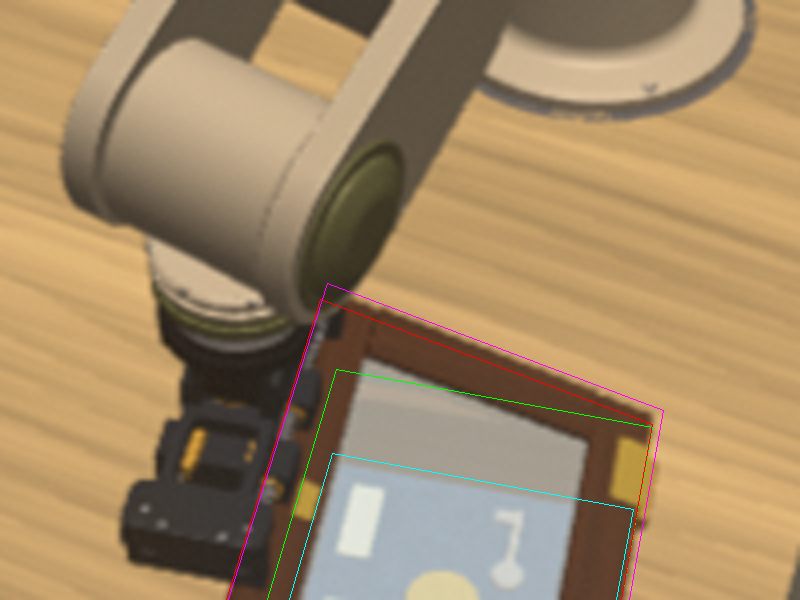

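```bash
python3 -m creep '[{"offset":[0,0.1,0.3],"roll":0,"hand":0.1},{"offset":[0,0.1,0.35],"roll":0,"hand":0.1},{"offset":[0,0.09,0.35],"roll":0,"hand":0.1},{"offset":[0,0.08,0.35],"roll":0,"hand":0.1},{"offset":[0,0.06,0.35],"roll":0,"hand":0.1}]'; python3 q.py s13 0.19
```

```text
clock: 8.5
position: [0.5895, 0.0116, 0.0887]
orientation: [3.141, 0.001, 0.206]
wrist_force: [-1.1, -9.0, -0.4]
grip_width: 0.1
t 8.50 casex -0.1172 h -0.0056 z 0.0887 yaw 0.2061 rp 3.141 0.001 | Ff 8.61 Fh -2.96 Fz -0.35 w 0.10
t 8.55 casex -0.1173 h -0.0057 z 0.0880 yaw 0.2059 rp 3.141 0.001 | Ff 8.94 Fh -0.09 Fz -1.17 w 0.10
```

View pics/s13.png

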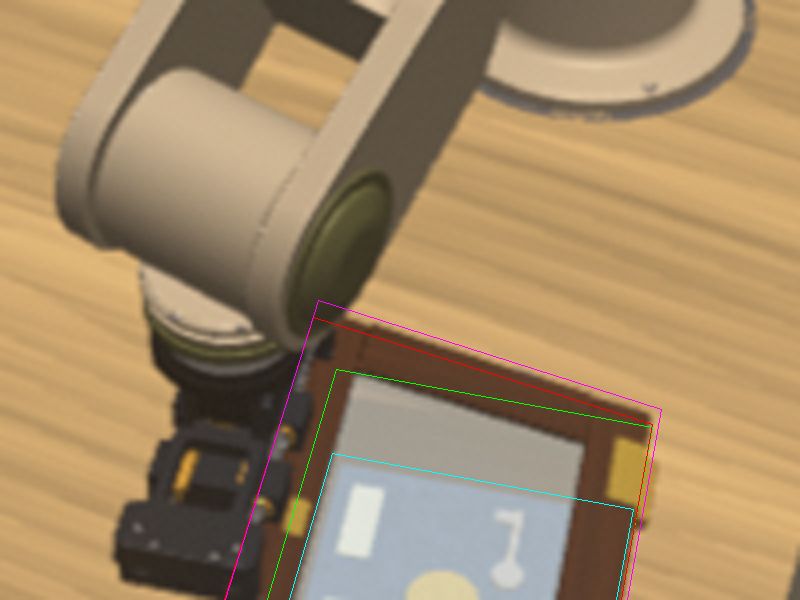

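```bash
python3 -m creep '[{"offset":[0,0.06,0.3],"roll":0,"hand":0.1},{"offset":[0,0.06,0.3],"roll":0,"hand":0.1},{"offset":[0,0.05,0.3],"roll":0,"hand":0.1},{"offset":[0,0.04,0.3],"roll":0,"hand":0.1},{"offset":[0,0.03,0.3],"roll":0,"hand":0.1}]'; python3 q.py s14 0.11
```

```text
clock: 8.97
position: [0.59, 0.0091, 0.0737]
orientation: [3.14, 0.001, 0.206]
wrist_force: [-1.4, -9.7, -1.7]
grip_width: 0.094
t 8.97 casex -0.1198 h -0.0056 z 0.0737 yaw 0.2061 rp 3.140 0.001 | Ff 9.21 Fh -3.39 Fz -1.75 w 0.09
t 9.02 casex -0.1199 h -0.0057 z 0.0731 yaw 0.2060 rp 3.141 0.001 | Ff 9.07 Fh -1.79 Fz -1.90 w 0.10
```

View pics/s14.png

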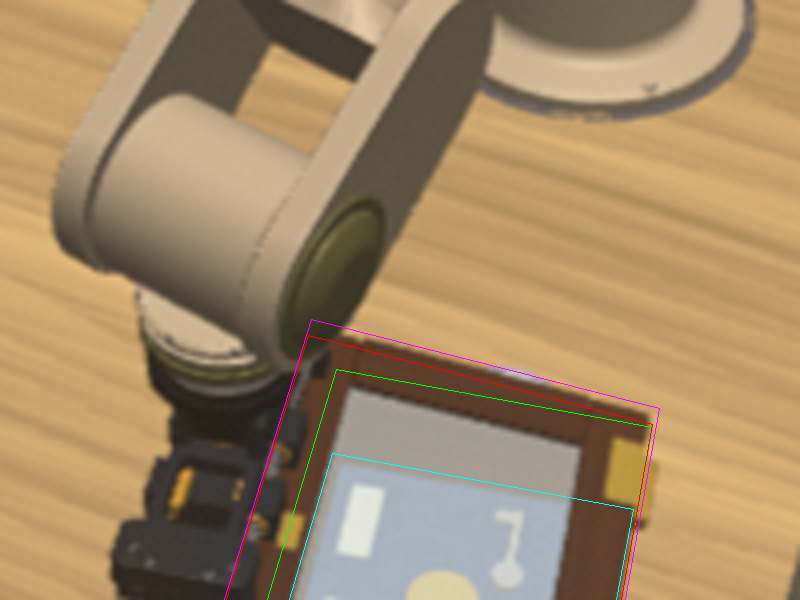

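```bash
python3 -m creep '[{"offset":[0,0.02,0.2],"roll":0,"hand":0.1},{"offset":[0,0.02,0.2],"roll":0,"hand":0.1},{"offset":[0,0.01,0.2],"roll":0,"hand":0.1},{"offset":[0,0.01,0.2],"roll":0,"hand":0.1},{"offset":[0,0.01,0.2],"roll":0,"hand":0.1}]'; python3 q.py s15 0.06
```

```text
clock: 9.43
position: [0.5902, 0.008, 0.0637]
orientation: [3.14, 0.001, 0.206]
wrist_force: [-1.0, -12.1, -1.3]
grip_width: 0.099
t 9.43 casex -0.1209 h -0.0056 z 0.0637 yaw 0.2062 rp 3.140 0.001 | Ff 11.60 Fh -3.42 Fz -1.26 w 0.10
t 9.48 casex -0.1209 h -0.0057 z 0.0634 yaw 0.2061 rp 3.140 0.001 | Ff 10.59 Fh -1.96 Fz -2.42 w 0.10
```

View pics/s15.png

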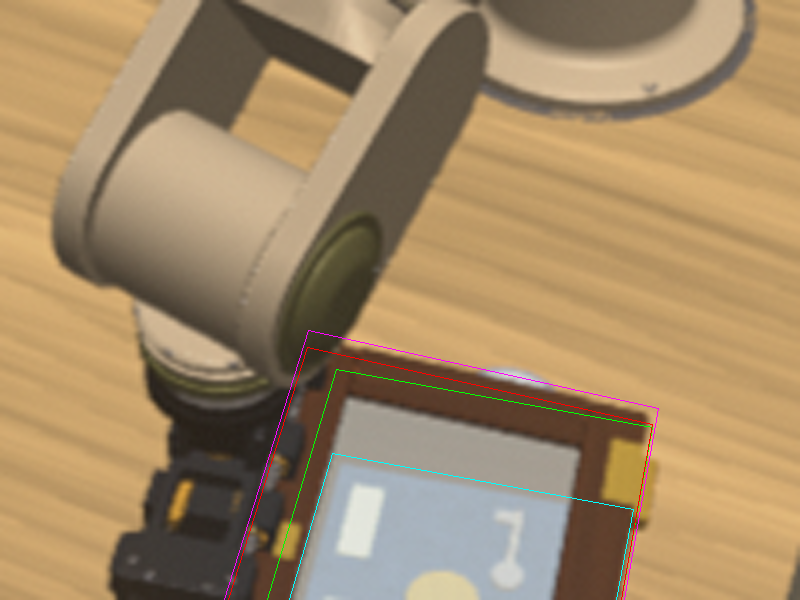

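```bash
python3 -m creep '[{"offset":[0,0.02,0.15],"roll":0,"hand":0.1},{"offset":[0,0.01,0.15],"roll":0,"hand":0.1},{"offset":[0,0.01,0.15],"roll":0,"hand":0.1},{"offset":[0,0,0.15],"roll":0,"hand":0.1},{"offset":[0,0,0.15],"roll":0,"hand":0.1}]'; python3 q.py s16 0.02
```

```text
clock: 9.9
position: [0.5903, 0.0075, 0.0562]
orientation: [3.14, 0.001, 0.206]
wrist_force: [-0.5, -13.0, -2.5]
grip_width: 0.097
t 9.90 casex -0.1214 h -0.0056 z 0.0562 yaw 0.2061 rp 3.140 0.001 | Ff 12.59 Fh -3.15 Fz -2.55 w 0.10
t 9.95 casex -0.1214 h -0.0057 z 0.0560 yaw 0.2061 rp 3.140 0.001 | Ff 13.03 Fh -3.30 Fz -2.82 w 0.10
```

View pics/s16.png

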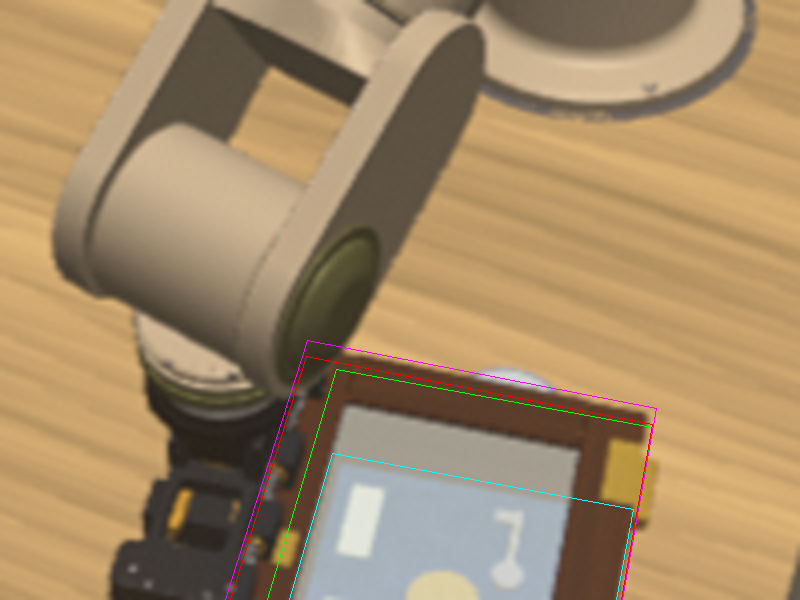

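```bash
python3 -m creep '[{"offset":[0,0.01,0.1],"roll":0,"hand":0.1},{"offset":[0,0.01,0.1],"roll":0,"hand":0.1},{"offset":[0,0,0.1],"roll":0,"hand":0.1},{"offset":[0,0,0.1],"roll":0,"hand":0.1},{"offset":[0,0,0.1],"roll":0,"hand":0.1}]'; python3 pose.py
```

```text
clock: 10.37
position: [0.5904, 0.0072, 0.0513]
orientation: [3.14, 0.001, 0.206]
wrist_force: [-1.6, -12.7, -1.2]
grip_width: 0.102
t 10.37 casex -0.1217 h -0.0057 z 0.0513 yaw 0.2062 rp 3.140 0.001 | Ff 12.15 Fh -4.18 Fz -1.17 w 0.10
```

```bash
python3 -m creep '[{"offset":[0,0,0.1],"roll":0,"hand":0.1},{"offset":[0,0,0.1],"roll":0,"hand":0.1},{"offset":[0,0,0.1],"roll":0,"hand":0.1},{"offset":[0,0,0],"roll":0,"hand":0.1},{"offset":[0,0,0],"roll":0,"hand":0.1}]'; python3 q.py s17 0.0
```

```text
clock: 10.78
position: [0.5905, 0.0071, 0.0486]
orientation: [3.139, 0.0, 0.206]
wrist_force: [-2.1, -12.8, 0.9]
grip_width: 0.101
t 10.78 casex -0.1218 h -0.0056 z 0.0486 yaw 0.2061 rp 3.139 0.000 | Ff 12.11 Fh -4.69 Fz 0.91 w 0.10
t 10.83 casex -0.1218 h -0.0056 z 0.0486 yaw 0.2062 rp 3.139 0.000 | Ff 12.68 Fh -4.96 Fz 1.15 w 0.10
```

View pics/s17.png

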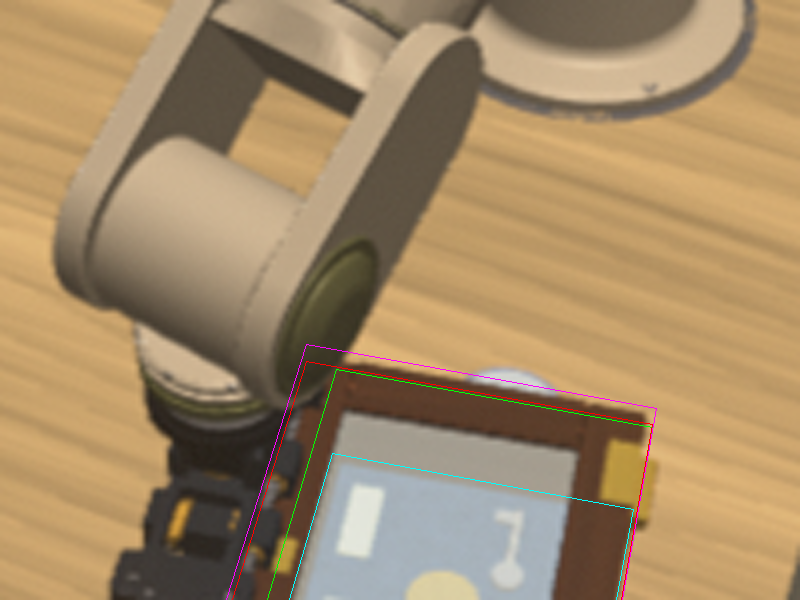

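```bash
python3 -m creep '[{"offset":[0,0,0.1],"roll":0,"hand":0.1},{"offset":[0,0,0.1],"roll":0,"hand":0.1},{"offset":[0,0,0],"roll":0,"hand":0.1},{"offset":[0,0,0],"roll":0,"hand":0.1},{"offset":[0,0,0],"roll":0,"hand":0.1}]'; python3 pose.py
```

```text
clock: 11.25
position: [0.5912, 0.0072, 0.0475]
orientation: [3.139, -0.002, 0.206]
wrist_force: [-2.0, -11.8, 5.5]
grip_width: 0.103
t 11.25 casex -0.1218 h -0.0049 z 0.0475 yaw 0.2060 rp 3.139 -0.002 | Ff 11.12 Fh -4.37 Fz 5.46 w 0.10
```

Fz swung from -2.8 to +5.5 N as I pressed down, so the lid is seated. Now I withdraw outward.

```bash
python3 -m creep '[{"offset":[0,0.1,0],"roll":0,"hand":0.1},{"offset":[0,0.2,0],"roll":0,"hand":0.1},{"offset":[0,0.2,0],"roll":0,"hand":0.1},{"offset":[0,0.5,0],"roll":0,"hand":0.1},{"offset":[0,1,0],"roll":0,"hand":0.1}]'; python3 pose.py
python3 -m creep '[{"offset":[0,1.5,0],"roll":0,"hand":0.1},{"offset":[0,1.5,-1],"roll":0,"hand":0.1},{"offset":[0,1.5,-3],"roll":0,"hand":0.1},{"offset":[0,1,-3.5],"roll":0,"hand":0.1},{"offset":[0,1,-3.5],"roll":0,"hand":0.1}]'
python3 -m creep '[{"offset":[0,3,-2],"roll":0,"hand":0.1},{"offset":[0,3,-1],"roll":0,"hand":0.1},{"offset":[0,3,0],"roll":0,"hand":0.1},{"offset":[0,2,0],"roll":0,"hand":0.1},{"offset":[0,0,0],"roll":0,"hand":0.1}]'
python3 q.py s18 0.0
python3 - <<'E'
from h import *
c=cap("top"); overlay(c,.571,.1275,1.777,0,"pics/t18.png",(140,110,195,180),4)
E
```

```text
clock: 11.67
position: [0.5944, -0.0104, 0.0465]
orientation: [-3.141, 0.0, 0.207]
wrist_force: [0.2, 0.4, 0.6]
grip_width: 0.099
t 11.67 casex -0.1397 h -0.0054 z 0.0465 yaw 0.2072 rp -3.141 0.000 | Ff -0.36 Fh 0.29 Fz 0.60 w 0.10
clock: 12.08
position: [0.6076, -0.0765, 0.1577]
orientation: [-3.141, 0.001, 0.205]
wrist_force: [-0.2, 1.0, 0.3]
grip_width: 0.101
clock: 12.5
position: [0.6302, -0.1872, 0.1863]
orientation: [3.141, -0.0, 0.202]
wrist_force: [-0.7, 0.4, -0.3]
grip_width: 0.098
t 12.50 casex -0.3202 h -0.0065 z 0.1863 yaw 0.2016 rp 3.141 -0.000 | Ff -0.56 Fh -0.59 Fz -0.32 w 0.10
t 12.55 casex -0.3178 h -0.0062 z 0.1861 yaw 0.2028 rp -3.141 0.000 | Ff -0.54 Fh 1.00 Fz 0.03 w 0.10
```

View pics/s18.png

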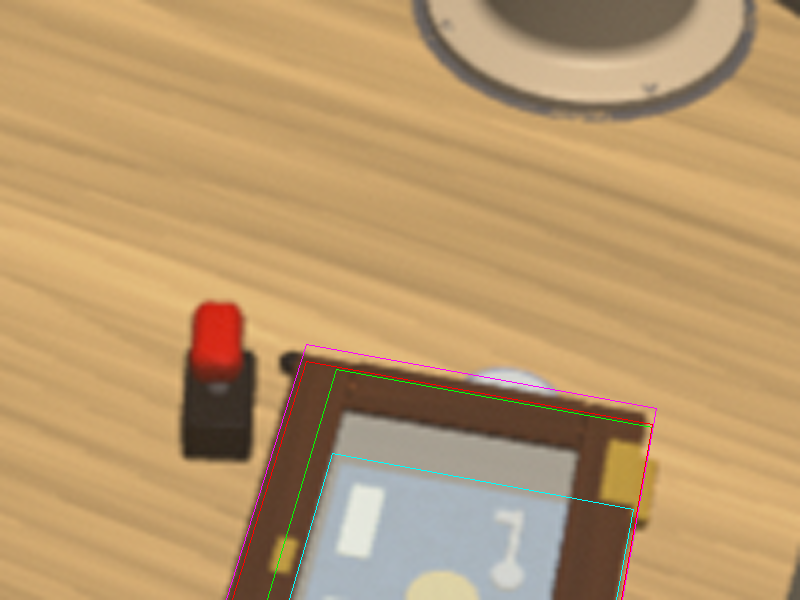

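View pics/t18.png

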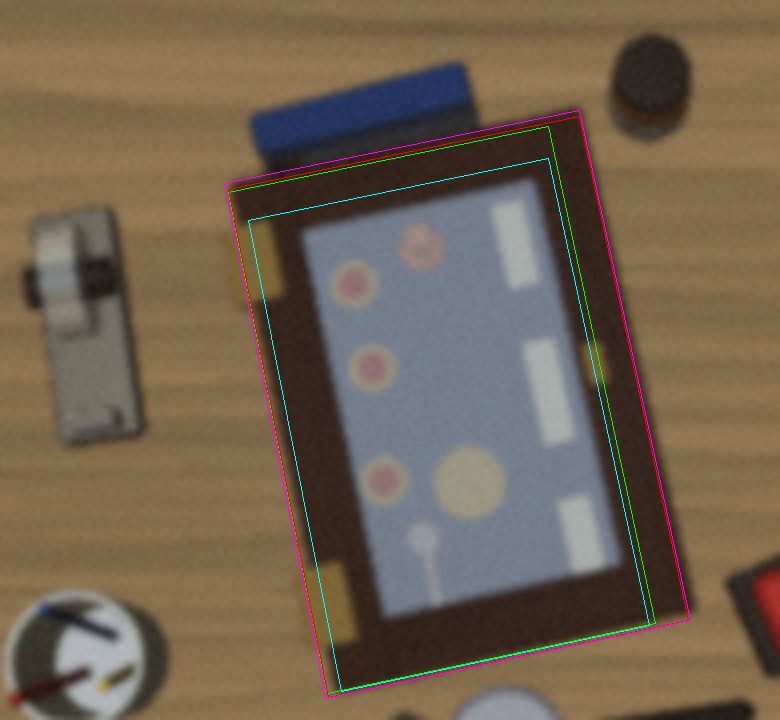

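The lid lies parallel on the case with its outline on the model at q = 0. The medal, seal and desk things sit at the same pixels as before, and the arm is clear. I'll let the arm settle and hand in.

```bash
python3 -m creep '[{"offset":[0,0,0],"roll":0,"hand":0.1},{"offset":[0,0,0],"roll":0,"hand":0.1},{"offset":[0,0,0],"roll":0,"hand":0.1},{"offset":[0,0,0],"roll":0,"hand":0.1},{"offset":[0,0,0],"roll":0,"hand":0.1}]'
python3 -c "
from cell import r
print(r.sign_off())"
```

```text
clock: 13.02
position: [0.6304, -0.1816, 0.1869]
orientation: [3.142, -0.0, 0.207]
wrist_force: [-0.3, -0.3, 0.2]
grip_width: 0.1
the job is handed in; nothing more can be done
None
```

The lid is shut and the job was handed in at about 13 s of the 40 s. The hand-in gave no verdict.

- **What I did:** I tipped the lid from behind with the nearly closed fingers and hopped over its edge. It came onto the fingers at about 0.85 rad, and I lowered it along its arc. Because the tool can only point straight down, I carried the lid by light pressure and friction on its front edge rather than from underneath.
- **Lowering and seating:** I lowered the last 12 mm or so at about 0.06 to 0.1 rad/s. The vertical force then swung from -2.8 N (carrying) to +5.5 N (pressing), which showed it was seated, and I withdrew.
- **Last checks:** In both cameras the shut lid's outline matches the model at 0 rad to within about 2–3 mm, the same error the fit had at the start. The case, medal, seal and the desk things in view showed no visible movement. The wrist force was about zero, with the arm roughly 0.2 m in front of the lid.
- **What disagreed:** At about 0.55 rad the push rose to about 15 N, because the fingers were slightly inside the lid's arc. I eased off straight away. It later read 12–14 N while seating, below the 25 N limit each time I read it. Lid angles and speeds are estimates from pictures and tool motion.

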